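# Gift box display on the party shop counter

### The job

Build the counter display on the white riser: set the pink gift box squarely on the pink mat and the teal gift box squarely on the teal mat, each lengthwise on its mat. Then lay the purple gift box on top of them like a brick, lengthwise in the same line and centred over the joint between the two, and after that stand the gold balloon weight, star up, on the middle of the purple box. Set the things down rather than dropping them, and leave the card terminal, the ribbon reel and the pen cup where they are.

Things in the scene. Friction and masses are not known exactly. Their poses are not given: they have to be found in the camera images.
- pink_box_c (a point): Pink gift box, a closed rigid block 84 mm long, 50 mm wide and 50 mm high (about 0.18 kg), lying flat on the counter with its long side level; this point is its centre, 25 mm above its underside. Its y axis runs along the 84 mm length, x across the 50 mm width, z up; both ends are alike. White flat ribbon crossing on top.
- teal_box_c (a point): Teal (dark blue-green) gift box, a closed rigid block 84 mm long, 50 mm wide and 50 mm high (about 0.18 kg), lying flat on the counter with its long side level; this point is its centre, 25 mm above its underside. Its y axis runs along the 84 mm length, x across the 50 mm width, z up; both ends are alike. Silver flat ribbon crossing on top.
- purple_box_c (a point): Purple gift box, a closed rigid block 84 mm long, 50 mm wide and 50 mm high (about 0.18 kg), lying flat on the counter with its long side level; this point is its centre, 25 mm above its underside. Its y axis runs along the 84 mm length, x across the 50 mm width, z up; both ends are alike. Yellow-gold flat ribbon crossing on top.
- weight_c (a point): Gold balloon weight: an upright solid cylinder 44 mm in diameter and 46 mm high (about 0.17 kg) with a white star outline on its top; this point is its centre, 23 mm above its underside, z up.
- pink_mat: Pink mat, a flat fixed card 90 mm long, 64 mm wide and 2 mm thick on the white riser, its top 17 mm above the counter. Origin at the centre of its underside (15 mm above the counter), y along its length, which is also the line of the riser, z up. The two mats lie end to end, centres 92 mm apart; which end each colour is at changes from start to start.
- teal_mat: Teal mat, a flat fixed card 90 mm long, 64 mm wide and 2 mm thick on the white riser, its top 17 mm above the counter. Origin at the centre of its underside (15 mm above the counter), y along its length, which is also the line of the riser, z up. The two mats lie end to end, centres 92 mm apart; which end each colour is at changes from start to start.
- riser_mid (a point): Middle of the display riser, a fixed white board 210 mm long, 100 mm wide and 15 mm high that carries the two mats. The point lies on the joint between the mats, at the height of their tops (17 mm above the counter); y along the riser's length, z up.
- terminal: Bystander: dark grey card terminal with keys and a screen, 165 x 78 x 38 mm, lying loose on the counter. Origin at the centre of its underside, x along its length.
- ribbon: Bystander: loose reel of magenta ribbon between two brown cardboard flanges (from above a brown disc with a black centre), lying flat, 90 mm in diameter, 42 mm high. Origin at the centre of its underside.
- pen_cup: Bystander: loose turquoise round cup, 76 mm wide and 90 mm high, with pens reaching about 140 mm up. Origin at the centre of its underside.
Mind the look-alikes: they are no part of the job. What is meant by the part that bears purple_box_c is not brown or red, and is the smaller of those in its own colour.

How it is judged:
By the outcome, as a careful person would: the job done as asked, in the order asked, and still so for the second after the job is handed in, with the robot touching nothing.
It also fails if it takes over 109 s, if anything falls off the work surface, if the arm or the gripper's body presses on something with over 40 N, if the wrist force passes 120 N, or if a joint passes its speed limit or range.

### The arm

A 6-joint arm with a two-finger parallel gripper is mounted at the origin on the work surface. World frame = base frame: x ahead of the robot, y to its left, z up, the work surface at z = 0. Lengths are in m, angles in rad, forces in N, time in s.
With the tool pointing down it reaches from about 0.375 to 0.9 m from the base axis. Payload 3.1 kg.
Tool frame: the origin (TCP) lies between the finger pads; the fingertips stand 14 mm ahead of it and the grasp point (between the pads) lies 5 mm behind it (robot.finger_overhang is the distance from the TCP to the fingertips, in m); z points along the fingers, y is the line along which they close (so a half turn about z gives the same grasp; the last joint's range is limited). The gripper opens to 87 mm and grips with 3 to 60 N. Pads are 19 mm wide; open, the fingers measure 117 mm over their backs; the gripper's body (75 mm by 190 mm) begins 51 mm behind the grasp point.
Start: joints at [1.052, 0.527, 1.433, -0, 1.181, -0.178], TCP at [0.209, 0.589, 0.237] pointing down, gripper open.
Joint ranges: [-3.08, 3.08], [-0.75, 2.2], [0.22, 2.44], [-1.43, 4.57], [0, 2.65], [-2.85, 2.85]. Speed limits (rad/s): [2.79, 2.79, 3.14, 3.14, 3.14, 3.14].

### API

Orientations are given as a unit quaternion [x, y, z, w].
In Python, from rig import monitor, cams, workorder, robot gives the robot as it stands.
- The arm moves only by the tool send_rows, never from a script. Its argument "moves" is one flat list of numbers, 7 for each row, row after row: the opening, from 0 (shut) to 1 (fully open), then the shift along the world's x, y, z in cm, then the turn, a rotation vector about the world's x, y, z in rad. A call has 1 to 5 rows; each row is the pose to reach, as a shift and turn from the pose commanded when the call began; what a row does not reach only later rows make up. A row lasts 1/12 s, in which the tool goes at most 41.7 mm and 7.16 degrees, less where a joint would pass 70% of its speed; a pose out of reach is approached as far as the arm can. A call with a gripper value outside its range is refused whole. The fingers move at their own pace and stop on an object; "grip_force" is the grip in N (left out, the last holds). Time passes only in rows, so rows that repeat a pose let the fingers close. It gives the time, the measured TCP pose, the force, the opening and the grip force at its end, in the units of the state.
- monitor.get_obs(): the state, without advancing time (a new reading comes with each control period).
- cams.camera(name): name is "side" or "top"; returns a dict with "pixels" (480x640x3 uint8, blue, green, red), "range_z" (480x640 float32, m along the optical axis (not along the pixel's ray), 0 where there is no reading), "fovy" (degrees; the focal length in pixels is half the picture's height over the tangent of half this angle, whatever the lens; pixels are square), "cx", "cy" (the principal point, pixels), "rvec" (rotation vector, rad) and "tvec" (3), from world to camera coordinates, as OpenCV has them. Camera axes: x right, y down, z forward; pixel columns grow to the right and rows downward; lengths in m; the calibration is good to about 2 mm. A picture is of the moment at which its call begins.
- workorder.hand_in(): hands the job in; it is judged then, once.
The state is a dict: "time": time; "q": joint angles; "joint_velocities": joint speeds; "joint_torque": joint torques, N m; "position": TCP position; "tool_rot": TCP orientation; "ft_force": force on the tool from outside, world axes, zero at the start; "moment": the same for the moment, N m; "grip_width": finger opening in m; "grip_force": force on a finger pad.
Only numpy, scipy, OpenCV 4.12 (cv2) and the standard library are available. Lean on these libraries where they do the work, as an engineer would, in place of code of your own. Each camera call takes 0.05 s, during which the arm holds its last target. There are 200 camera calls.

## Working session

There is one attempt and no reset: what is moved stays moved. The work goes in short steps, Python scripts to look and compute and a tool call to move; the robot and the scene stay as the last step left them, time stands still between calls to the robot, and variables do not carry over. Pictures are saved under pics/ and viewed, at most 14 in all, crops included, and the job is handed in when it is done.

Besides the shell and the picture viewer there is one more tool, called after "Request:" as a command line: name --argument value ..., lists and objects as JSON in quotes. send_rows: Moves the arm, as the interface text tells. Its arguments: {"type":"object","properties":{"moves":{"type":"array","items":{"type":"number"}},"grip_force":{"type":"number"}},"required":["moves"]}

```bash
mkdir -p pics; ls; cat > h.py <<'E'
import numpy as np, cv2, sys
from rig import monitor, cams, workorder, robot
def cam(n):
    c=cams.camera(n); p=c["pixels"]; d=c["range_z"]
    f=240/np.tan(np.radians(c["fovy"])/2)
    R=cv2.Rodrigues(np.array(c["rvec"],float))[0]; t=np.array(c["tvec"],float).ravel()
    v,u=np.mgrid[:480,:640]
    P=np.stack([(u-c["cx"])/f*d,(v-c["cy"])/f*d,d],-1)
    W=(P-t)@R   # R^T (P-t)
    W[d==0]=np.nan
    return p,W
E
python3 - <<'E'
from h import *
for n in("top","side"):
    p,W=cam(n); cv2.imwrite(f"pics/{n}0.png",p); np.savez(f"{n}0.npz",p=p,W=W)
    c=cams.camera(n); print({k:c[k] for k in c if k not in("pixels","range_z")})
print(monitor.get_obs())
print([a for a in dir(robot) if a[0]!='_'])
E
```

```text
pics
{'fovy': 49.06484535706278, 'cx': 324.7060655383484, 'cy': 245.2372466488495, 'rvec': array([ 2.16998047, -2.13242111,  0.17468785]), 'tvec': array([-0.05166837,  0.55789743,  1.29200973])}
{'fovy': 47.405540964206665, 'cx': 312.928935047537, 'cy': 246.38533511897955, 'rvec': array([ 0.2627347 , -2.83695384,  1.16230436]), 'tvec': array([0.56040589, 0.1224853 , 1.20405886])}
{'time': 0.2, 'q': array([ 1.05148476e+00,  5.28135518e-01,  1.43340681e+00,  8.72748187e-06,
        1.18138988e+00, -1.78468791e-01]), 'joint_velocities': array([ 0.00014462, -0.00309267, -0.00346888,  0.00044793,  0.00274676,
       -0.00041713]), 'joint_torque': array([ 1.34000722e-03, -4.39994538e+01, -1.76640987e+01,  6.33127894e-02,
        5.60155709e-02, -1.36326962e-04]), 'position': array([0.20866434, 0.58869002, 0.2359324 ]), 'tool_rot': array([ 1.69599245e-01,  9.85512885e-01, -6.28047200e-04, -2.32760229e-04]), 'ft_force': array([0.23462003, 0.71547437, 0.50621919]), 'moment': array([-0.01878418,  0.01323817, -0.01756966]), 'grip_force': 0.0, 'grip_width': 0.08684140905139495}
['Unreachable', 'finger_overhang']
```

View pics/top0.png

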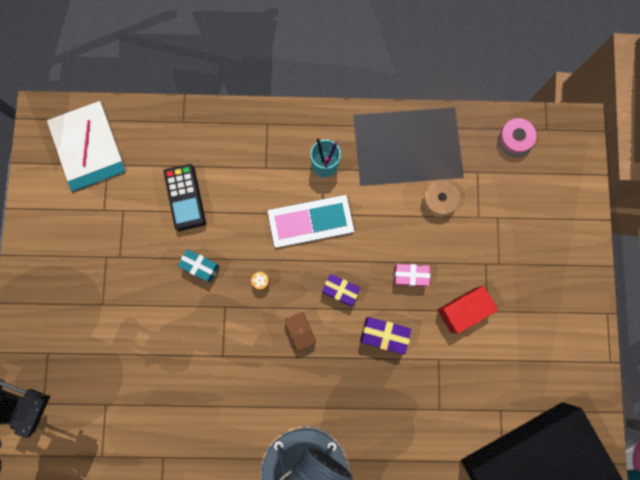

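View pics/side0.png

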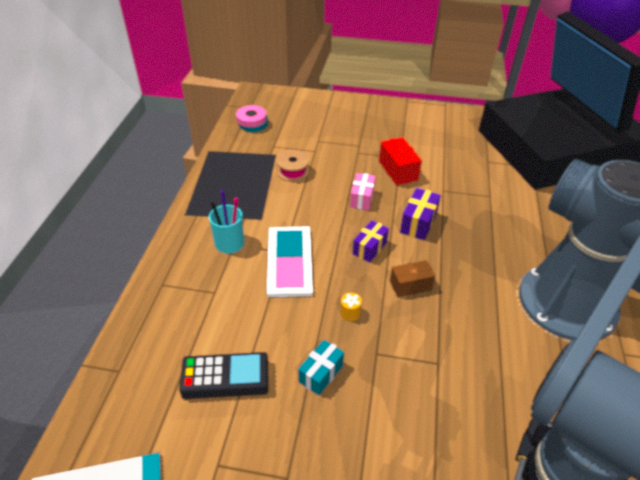

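The top view shows two purple boxes with gold ribbon, one small at (341,290) and one larger at (387,336). There is also a brown box at (300,332) and a red one at (468,310). The small purple box at (341,290) fits, being the smaller of its own colour and neither brown nor red. The teal box is at (199,265), pink at (413,275) and the weight at (260,281). The riser is at (311,221), pink mat on the left and teal on the right. The side view agrees. I'll confirm this in a crop and measure.

```bash
cat >> h.py <<'E'
def blob(W,seed,zlo,zhi,r=0.09,win=70):
    """connected component of pixels with zlo<z<zhi near seed pixel -> centre, long, short, yaw of long axis, median z"""
    z=W[...,2]; m=((z>zlo)&(z<zhi)).astype(np.uint8)
    k=np.zeros_like(m); u,v=seed; k[max(0,v-win):v+win,max(0,u-win):u+win]=1; m&=k
    n,l=cv2.connectedComponents(m)
    near=l[v-3:v+4,u-3:u+4]; near=near[near>0]; lab=np.bincount(near).argmax()
    Q=W[l==lab]
    (cx,cy),(a,b),ang=cv2.minAreaRect((Q[:,:2]*1000).astype(np.float32))
    if a<b: a,b=b,a; ang+=90
    ang=(ang+90)%180-90
    return dict(c=[round(cx,1),round(cy,1)],mean=(Q[:,:2].mean(0)*1000).round(1),L=round(a,1),S=round(b,1),yaw=round(ang,1),z=round(float(np.median(Q[:,2]))*1000,1),n=len(Q))
def colrect(W,mask):
    Q=W[mask]; Q=Q[~np.isnan(Q[:,0])]
    (cx,cy),(a,b),ang=cv2.minAreaRect((Q[:,:2]*1000).astype(np.float32))
    if a<b: a,b=b,a; ang+=90
    return dict(c=[round(cx,1),round(cy,1)],mean=(Q[:,:2].mean(0)*1000).round(1),L=round(a,1),S=round(b,1),yaw=round((ang+90)%180-90,1),n=len(Q))
E
python3 - <<'E'
from h import *
d=np.load("top0.npz");p,W=d["p"],d["W"]
cv2.imwrite("pics/crop.png",cv2.resize(p[240:370,160:480],None,fx=2.5,fy=2.5,interpolation=cv2.INTER_CUBIC))
for n,s,lo,hi in [("pink",(413,275),.042,.06),("teal",(199,265),.042,.06),("purple",(341,290),.042,.06),("bigpurple",(387,336),.042,.12),("brown",(300,332),.02,.08),("weight",(260,281),.038,.055),("riser",(311,221),.01,.025),("cup",(325,158),.05,.2),("ribbon",(441,198),.03,.06),("term",(184,197),.025,.06)]:
    print(n,blob(W,s,lo,hi))
hsv=cv2.cvtColor(p,cv2.COLOR_BGR2HSV)
z=W[...,2]; b=np.zeros(z.shape,bool); b[190:250,262:360]=1
b&=(hsv[...,1]>80)&(z>.008)&(z<.03)
H=hsv[...,0].astype(int)
print("pinkmat",colrect(W,b&(H>135)&(H<178)));print("tealmat",colrect(W,b&(H>75)&(H<110)))
print("table z",np.nanmedian(z[300:320,220:270]))
E
```

```text
pink {'c': [486.9, -262.7], 'mean': array([ 486.9, -262. ]), 'L': 85.7, 'S': 50.7, 'yaw': 87.5, 'z': 50.4, 'n': 681}
teal {'c': [502.0, 278.0], 'mean': array([502., 277.]), 'L': 86.4, 'S': 49.8, 'yaw': 64.6, 'z': 50.3, 'n': 682}
purple {'c': [446.8, -83.0], 'mean': array([446.5, -82.8]), 'L': 83.6, 'S': 50.5, 'yaw': 66.1, 'z': 50.3, 'n': 680}
bigpurple {'c': [336.4, -194.3], 'mean': array([ 336.2, -193.3]), 'L': 111.1, 'S': 66.1, 'yaw': 76.1, 'z': 66.1, 'n': 1254}
brown {'c': [343.4, 16.9], 'mean': array([343.2,  16.6]), 'L': 84.0, 'S': 50.4, 'yaw': 25.5, 'z': 50.3, 'n': 708}
weight {'c': [466.7, 120.2], 'mean': array([466.3, 120.2]), 'L': 42.1, 'S': 41.7, 'yaw': -44.3, 'z': 46.2, 'n': 244}
riser {'c': [625.9, -3.4], 'mean': array([625.4,  -3.2]), 'L': 209.8, 'S': 101.1, 'yaw': -77.5, 'z': 16.5, 'n': 2982}
cup {'c': [782.5, -37.6], 'mean': array([783.4, -38.4]), 'L': 75.8, 'S': 74.0, 'yaw': 1.7, 'z': 83.3, 'n': 475}
ribbon {'c': [690.8, -340.7], 'mean': array([ 689.7, -340.9]), 'L': 89.5, 'S': 87.6, 'yaw': -5.7, 'z': 42.5, 'n': 936}
term {'c': [681.6, 325.6], 'mean': array([679. , 323.4]), 'L': 166.4, 'S': 79.3, 'yaw': 14.6, 'z': 36.5, 'n': 1914}
pinkmat {'c': [616.9, 41.1], 'mean': array([616.4,  41.4]), 'L': 84.2, 'S': 58.7, 'yaw': -78.6, 'n': 704}
tealmat {'c': [636.9, -48.8], 'mean': array([636.8, -48.7]), 'L': 86.7, 'S': 62.2, 'yaw': -77.5, 'n': 769}
table z 0.00025439319596961315
```

View pics/crop.png

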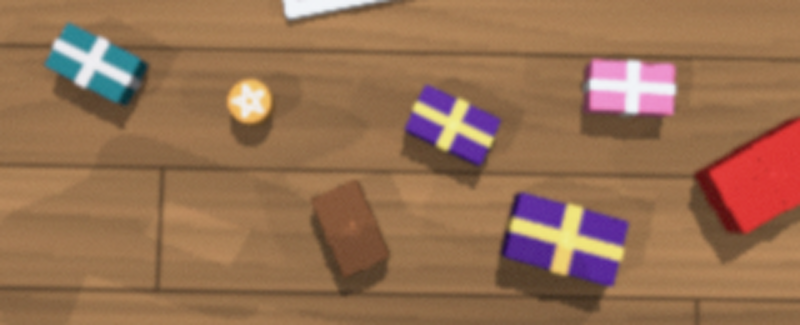

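The crop confirms it: the small purple box with the gold ribbon, crop (452,125), is clearly smaller than the purple one at crop (565,240), and brown and red are plain. I'll go to above the pink box first.

Request:
send_rows --moves '[1,5.56,-17.03,0,0,0,-0.255,1,5.56,-17.03,0,0,0,-0.255,1,5.56,-17.03,0,0,0,-0.255,1,5.56,-17.03,0,0,0,-0.255,1,5.56,-17.03,0,0,0,-0.255]'

```text
time: 0.62
position: [0.2642, 0.4137, 0.236]
tool_rot: [0.295, 0.956, -0.003, -0.0]
ft_force: [0.0, -0.4, -0.1]
grip_width: 0.0871
grip_force: 0.0
```

Request:
send_rows --moves '[1,5.56,-17.03,0,0,0,-0.255,1,5.56,-17.03,0,0,0,-0.255,1,5.56,-17.03,0,0,0,-0.255,1,5.56,-17.03,0,0,0,-0.255,1,5.56,-17.03,0,0,0,-0.255]'

```text
time: 1.03
position: [0.321, 0.2449, 0.2366]
tool_rot: [0.414, 0.91, -0.001, 0.0]
ft_force: [0.3, 0.8, -0.2]
grip_width: 0.0872
grip_force: 0.0
```

Request:
send_rows --moves '[1,5.56,-17.03,0,0,0,-0.255,1,5.56,-17.03,0,0,0,-0.255,1,5.56,-17.03,0,0,0,-0.255,1,5.56,-17.03,0,0,0,-0.255,1,5.56,-17.03,0,0,0,-0.255]'

```text
time: 1.45
position: [0.3787, 0.0739, 0.2371]
tool_rot: [0.527, 0.85, 0.0, 0.002]
ft_force: [0.1, 0.1, -0.1]
grip_width: 0.0873
grip_force: 0.0
```

Request:
send_rows --moves '[1,5.56,-17.03,0,0,0,-0.255,1,5.56,-17.03,0,0,0,-0.255,1,5.56,-17.03,0,0,0,-0.255,1,5.56,-17.03,0,0,0,-0.255,1,5.56,-17.03,0,0,0,-0.255]'

```text
time: 1.87
position: [0.435, -0.0979, 0.2372]
tool_rot: [0.631, 0.776, 0.0, 0.003]
ft_force: [0.7, -1.0, 0.3]
grip_width: 0.0871
grip_force: 0.0
```

Request:
send_rows --moves '[1,5.56,-17.03,0,0,0,-0.255,1,5.56,-17.03,0,0,0,-0.255,1,5.56,-17.03,0,0,0,-0.255,1,5.56,-17.03,0,0,0,-0.255,1,5.56,-17.03,0,0,0,-0.255]'

```text
time: 2.28
position: [0.4897, -0.2686, 0.2369]
tool_rot: [0.724, 0.69, -0.0, 0.003]
ft_force: [0.5, -0.0, 0.4]
grip_width: 0.0873
grip_force: 0.0
```

```bash
cat >> h.py <<'E'
from scipy.spatial.transform import Rotation as Ro
def go(x,y,z,yaw):
    """mm, deg (direction of tool y) -> shift in cm and turn in rad from measured pose"""
    o=monitor.get_obs(); R=Ro.from_quat(o["tool_rot"]).as_matrix(); t=np.radians(yaw)
    T=np.array([[np.sin(t),np.cos(t),0],[-np.cos(t),np.sin(t),0],[0,0,-1.]]).T
    T=np.stack([np.array([np.sin(t),-np.cos(t),0]),np.array([np.cos(t),np.sin(t),0]),np.array([0,0,-1.])],1)
    r=Ro.from_matrix(T@R.T).as_rotvec()
    print("t",round(o["time"],2),"pos",(o["position"]*1000).round(1),"shift",((np.array([x,y,z])/10)-o["position"]*100).round(2),"turn",r.round(3),"w",round(o["grip_width"]*1000,1),"gf",round(o["grip_force"],1),"F",o["ft_force"].round(1))
E
python3 -c "
from h import *
go(487,-262.5,20,-2.5)"
```

```text
Traceback (most recent call last):
  File "h.py", line 34, in go
    r=Ro.from_matrix(T@R.T).as_rotvec()
      ~~~~~~~~~~~~~~^^^^^^^
  File "scipy/spatial/transform/_rotation.pyx", line 1143, in scipy.spatial.transform._rotation.Rotation.from_matrix
ValueError: Non-positive determinant (left-handed or null coordinate frame) in rotation matrix 0: [[ 0.99578153 -0.09162761  0.0048495 ]
 [-0.09164995 -0.99578064  0.00460373]
 [-0.0044072   0.00502877  0.99997764]].
```

Request:
send_rows --moves '[1,0,0,0,0,0,0,1,0,0,0,0,0,0]'

```text
time: 2.45
position: [0.4866, -0.2618, 0.2359]
tool_rot: [0.723, 0.691, 0.0, -0.001]
ft_force: [-0.4, 0.8, 0.1]
grip_width: 0.0871
grip_force: 0.0
```

```bash
sed -i '/T=np.array(\[\[/d; s/np.array(\[np.sin(t),-np.cos(t),0\])/np.array([-np.sin(t),np.cos(t),0])/' h.py
python3 -c "
from h import *
go(487,-262.5,20,-2.5)"
```

```text
t 2.45 pos [ 486.6 -261.8  235.9] shift [  0.04  -0.07 -21.59] turn [-0.002 -0.001  0.002] w 87.1 gf 0.0 F [-0.4  0.8  0.1]
```

Request:
send_rows --moves '[1,0.04,-0.07,-4,0,0,0,1,0.04,-0.07,-8,0,0,0,1,0.04,-0.07,-12,0,0,0,1,0.04,-0.07,-15,0,0,0,1,0.04,-0.07,-17,0,0,0]'

```text
time: 2.87
position: [0.485, -0.259, 0.0639]
tool_rot: [0.722, 0.692, -0.0, -0.003]
ft_force: [-0.3, -0.1, -0.5]
grip_width: 0.0872
grip_force: 0.0
```

Request:
send_rows --moves '[1,0,0,-1.5,0,0,0,1,0,0,-3,0,0,0,1,0,0,-4,0,0,0,1,0,0,-4.6,0,0,0,1,0,0,-4.6,0,0,0]'

```text
time: 3.28
position: [0.4866, -0.2614, 0.0199]
tool_rot: [0.722, 0.691, -0.0, -0.001]
ft_force: [-0.5, 0.0, -0.4]
grip_width: 0.087
grip_force: 0.0
```

Request:
send_rows --moves '[0,0,0,0,0,0,0,0,0,0,0,0,0,0,0,0,0,0,0,0,0,0,0,0,0,0,0,0,0,0,0,0,0,0,0]' --grip_force 20

```text
time: 3.7
position: [0.4875, -0.2635, 0.0211]
tool_rot: [0.723, 0.691, 0.0, 0.001]
ft_force: [0.1, -0.1, 0.1]
grip_width: 0.0617
grip_force: 0.0
```

Request:
send_rows --moves '[0,0,0,0,0,0,0,0,0,0,0,0,0,0,0,0,0,0,0,0,0,0,0,0,0,0,0,0,0,0,0,0,0,0,0]'

```text
time: 4.12
position: [0.4874, -0.2633, 0.0208]
tool_rot: [0.723, 0.691, 0.0, 0.0]
ft_force: [-1.1, -0.1, 4.2]
grip_width: 0.0498
grip_force: 20.0
```

Request:
send_rows --moves '[0,0,0,1,0,0,0,0,0,0,3,0,0,0,0,0,0,6,0,0,0,0,0,0,8.5,0,0,0,0,0,0,10,0,0,0]'

```text
time: 4.53
position: [0.4877, -0.2635, 0.123]
tool_rot: [0.723, 0.691, 0.0, 0.001]
ft_force: [0.7, -0.2, -2.8]
grip_width: 0.0497
grip_force: 20.0
```

Request:
send_rows --moves '[0,0.85,2,0,0,0,0.03,0,2.1,5,0,0,0,0.06,0,3.4,8,0,0,0,0.1,0,4.7,11,0,0,0,0.13,0,6,14,0,0,0,0.17]'

```text
time: 4.95
position: [0.547, -0.1216, 0.1207]
tool_rot: [0.661, 0.75, -0.0, -0.001]
ft_force: [-0.3, -0.4, -1.8]
grip_width: 0.0498
grip_force: 20.0
```

Request:
send_rows --moves '[0,1.3,3,0,0,0,0.03,0,2.6,6,0,0,0,0.06,0,3.9,9,0,0,0,0.09,0,5.1,12,0,0,0,0.09,0,5.9,14,0,0,0,0.09]'

```text
time: 5.37
position: [0.6064, 0.02, 0.1205]
tool_rot: [0.626, 0.779, 0.0, -0.001]
ft_force: [-0.2, -0.4, -3.4]
grip_width: 0.05
grip_force: 20.0
```

Request:
send_rows --moves '[0,0.5,1.2,0,0,0,0,0,0.9,2.2,0,0,0,0,0,0.9,2.2,0,0,0,0,0,0.9,2.2,0,0,0,0,0,0.9,2.2,0,0,0,0]'

```text
time: 5.78
position: [0.6147, 0.0376, 0.1204]
tool_rot: [0.628, 0.779, -0.001, -0.0]
ft_force: [-0.7, -0.7, -2.6]
grip_width: 0.0497
grip_force: 20.0
```

```bash
python3 -c "
from h import *
go(616.1,40.7,37.8,12.5)"
```

```text
t 5.78 pos [614.7  37.6 120.4] shift [ 0.14  0.31 -8.26] turn [ 0.    -0.001  0.004] w 49.7 gf 20.0 F [-0.7 -0.7 -2.6]
```

Now I'll align and descend, stopping 3 mm above the mat, then measure again.

Request:
send_rows --moves '[0,0.14,0.31,-2,0,0,0.004,0,0.14,0.31,-4.5,0,0,0.004,0,0.14,0.31,-6.5,0,0,0.004,0,0.14,0.31,-7.6,0,0,0.004,0,0.14,0.31,-7.9,0,0,0.004]'

```text
time: 6.2
position: [0.6148, 0.0408, 0.0394]
tool_rot: [0.626, 0.78, -0.001, -0.002]
ft_force: [-1.0, -0.3, -2.3]
grip_width: 0.0502
grip_force: 20.0
```

Request:
send_rows --moves '[0,0,0,0,0,0,0,0,0,0,0,0,0,0]'

```text
time: 6.37
position: [0.6173, 0.0413, 0.0423]
tool_rot: [0.626, 0.78, 0.0, 0.001]
ft_force: [-0.5, 0.1, -1.6]
grip_width: 0.0499
grip_force: 20.0
```

```bash
python3 -c "
from h import *
go(616.1,40.7,37.8,12.5)"
```

```text
t 6.37 pos [617.3  41.3  42.3] shift [-0.12 -0.06 -0.45] turn [ 0.     0.001 -0.   ] w 49.9 gf 20.0 F [-0.5  0.1 -1.6]
```

Request:
send_rows --moves '[0,-0.05,0,-0.1,0,0,0,0,-0.05,0,-0.2,0,0,0,0,-0.05,0,-0.3,0,0,0,0,-0.05,0,-0.35,0,0,0,0,-0.05,0,-0.35,0,0,0]'

```text
time: 6.78
position: [0.6162, 0.0421, 0.0383]
tool_rot: [0.626, 0.78, 0.0, 0.0]
ft_force: [0.1, -1.5, -2.5]
grip_width: 0.0498
grip_force: 20.0
```

Request:
send_rows --moves '[0,0,0,0,0,0,0,0,0,0,0,0,0,0,0,0,0,0,0,0,0]'

```text
time: 7.03
position: [0.6162, 0.042, 0.0381]
tool_rot: [0.626, 0.78, 0.0, 0.0]
ft_force: [-0.0, 0.1, -2.2]
grip_width: 0.0498
grip_force: 20.0
```

```bash
python3 -c "
from h import *
go(616.1,40.7,37.8,12.5)"
```

```text
t 7.03 pos [616.2  42.   38.1] shift [-0.01 -0.13 -0.03] turn [ 0.     0.    -0.001] w 49.8 gf 20.0 F [-0.   0.1 -2.2]
```

Request:
send_rows --moves '[0,0,-0.12,0,0,0,0,0,0,-0.12,-0.05,0,0,0,0,0,-0.12,-0.1,0,0,0,0,0,-0.12,-0.1,0,0,0,0,0,-0.12,-0.1,0,0,0]'

```text
time: 7.45
position: [0.6163, 0.0406, 0.0378]
tool_rot: [0.626, 0.78, -0.0, 0.0]
ft_force: [-2.5, -0.4, 5.2]
grip_width: 0.0497
grip_force: 20.0
```

```bash
python3 -c "
from h import *
go(616.1,40.7,37.8,12.5)
p,W=cam('top'); cv2.imwrite('pics/t1.png',cv2.resize(p[150:300,220:420],None,fx=4,fy=4))"
```

```text
t 7.45 pos [616.3  40.6  37.8] shift [-0.02  0.01 -0.  ] turn [ 0.     0.    -0.001] w 49.7 gf 20.0 F [-2.5 -0.4  5.2]
```

In contact, so I'll open, rise and retreat towards the teal box.

Request:
send_rows --moves '[1,0,0,0,0,0,0,1,0,0,0,0,0,0,1,0,0,0,0,0,0,1,0,0,0,0,0,0,1,0,0,0,0,0,0]'

```text
time: 7.92
position: [0.6162, 0.0408, 0.0368]
tool_rot: [0.626, 0.78, -0.0, -0.0]
ft_force: [-0.5, -0.2, 0.0]
grip_width: 0.0755
grip_force: 0.0
```

Request:
send_rows --moves '[1,0,0,1,0,0,0,1,0,0,3,0,0,0,1,0,0,6,0,0,0,1,0,0,9,0,0,0,1,0,0,12,0,0,0]'

```text
time: 8.33
position: [0.6159, 0.0408, 0.1587]
tool_rot: [0.626, 0.78, -0.0, -0.0]
ft_force: [-0.0, 0.7, 0.1]
grip_width: 0.0867
grip_force: 0.0
```

Request:
send_rows --moves '[1,-1.4,3,0,0,0,-0.11,1,-2.8,6,0,0,0,-0.22,1,-4.2,9,0,0,0,-0.33,1,-5.6,12,0,0,0,-0.44,1,-7,15,0,0,0,-0.55]'

```text
time: 8.75
position: [0.5455, 0.1919, 0.158]
tool_rot: [0.816, 0.578, 0.001, 0.0]
ft_force: [-0.0, 0.1, -0.1]
grip_width: 0.0869
grip_force: 0.0
```

Request:
send_rows --moves '[1,-1.4,3,0,0,0,-0.11,1,-2.8,6,0,0,0,-0.11,1,-4.2,8.7,0,0,0,-0.11,1,-4.2,8.7,0,0,0,-0.11,1,-4.2,8.7,0,0,0,-0.11]'

```text
time: 9.17
position: [0.5032, 0.2792, 0.1577]
tool_rot: [0.844, 0.537, 0.0, 0.0]
ft_force: [-0.2, 0.5, -0.7]
grip_width: 0.0875
grip_force: 0.0
```

```bash
python3 - <<'E'
from h import *
go(502,277.5,20,-25.4)
p,W=cam('top'); cv2.imwrite('pics/t2.png',cv2.resize(p[150:300,220:420],None,fx=4,fy=4))
u=(304,221)
hsv=cv2.cvtColor(p,cv2.COLOR_BGR2HSV)
print(blob(W,(294,222),.055,.08),"want 615.9,41.5 yaw -77.5")
E
```

```text
t 9.17 pos [503.2 279.2 157.7] shift [ -0.12  -0.17 -13.77] turn [ 0.     0.001 -0.006] w 87.5 gf 0.0 F [-0.2  0.5 -0.7]
{'c': [615.1, 41.3], 'mean': array([614.2,  40.8]), 'L': 83.8, 'S': 51.5, 'yaw': -76.8, 'z': 67.5, 'n': 676} want 615.9,41.5 yaw -77.5
```

View pics/t2.png

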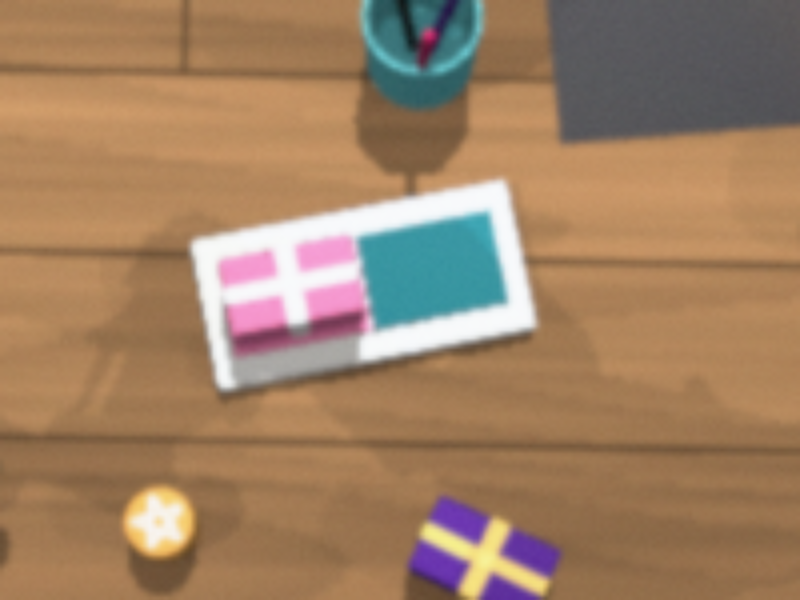

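The picture shows the pink box square on its mat, at (295,287), with the teal mat free at (432,268). It measures within 1 mm. Next is the teal box.

Request:
send_rows --moves '[1,-0.12,-0.17,-2,0,0,0,1,-0.12,-0.17,-5,0,0,0,1,-0.12,-0.17,-8,0,0,0,1,-0.12,-0.17,-10.5,0,0,0,1,-0.12,-0.17,-12,0,0,0]'

```text
time: 9.63
position: [0.5028, 0.274, 0.0347]
tool_rot: [0.845, 0.534, -0.002, -0.0]
ft_force: [-1.3, 0.4, -0.0]
grip_width: 0.0869
grip_force: 0.0
```

Request:
send_rows --moves '[1,0,0,-0.8,0,0,0,1,0,0,-1.4,0,0,0,1,0,0,-1.7,0,0,0,1,0,0,-1.7,0,0,0,0,0,0,-1.7,0,0,0]'

```text
time: 10.05
position: [0.5038, 0.2761, 0.0209]
tool_rot: [0.845, 0.535, 0.001, 0.0]
ft_force: [0.6, 0.2, -0.6]
grip_width: 0.0846
grip_force: 0.0
```

Request:
send_rows --moves '[0,0,0,0,0,0,0,0,0,0,0,0,0,0,0,0,0,0,0,0,0,0,0,0,0,0,0,0,0,0,0,0,0,0,0]'

```text
time: 10.47
position: [0.503, 0.2762, 0.0203]
tool_rot: [0.845, 0.535, 0.0, 0.0]
ft_force: [0.6, -0.2, 0.1]
grip_width: 0.0551
grip_force: 0.0
```

Request:
send_rows --moves '[0,0,0,0,0,0,0,0,0,0,0,0,0,0,0,0,0,0,0,0,0,0,0,0,0,0,0,0,0,0,0,0,0,0,0]'

```text
time: 10.88
position: [0.5027, 0.2761, 0.0202]
tool_rot: [0.845, 0.535, -0.0, -0.0]
ft_force: [-2.8, 0.1, 3.2]
grip_width: 0.0497
grip_force: 20.0
```

```bash
python3 -c "
from h import *
go(502,277.5,20,-25.4)"
```

```text
t 10.88 pos [502.7 276.1  20.2] shift [-0.07  0.14 -0.02] turn [-0.    -0.    -0.002] w 49.7 gf 20.0 F [-2.8  0.1  3.2]
```

Request:
send_rows --moves '[0,0,0,1,0,0,0,0,0,0,4,0,0,0,0,0,0,7.5,0,0,0,0,0,0,10.5,0,0,0,0,0,0,12,0,0,0]'

```text
time: 11.3
position: [0.5049, 0.2765, 0.1439]
tool_rot: [0.845, 0.535, 0.003, 0.001]
ft_force: [0.2, 0.4, -1.7]
grip_width: 0.0499
grip_force: 20.0
```

Request:
send_rows --moves '[0,0.8,-2,0,0,0,0.05,0,2,-4.8,0,0,0,0.12,0,3.2,-7.7,0,0,0,0.2,0,4.4,-10.6,0,0,0,0.28,0,5.6,-13.5,0,0,0,0.36]'

```text
time: 11.72
position: [0.5593, 0.1397, 0.1405]
tool_rot: [0.734, 0.68, 0.0, 0.0]
ft_force: [1.1, -0.1, -0.9]
grip_width: 0.0495
grip_force: 20.0
```

Request:
send_rows --moves '[0,1.2,-2.9,0,0,0,0.08,0,2.4,-5.8,0,0,0,0.16,0,3.6,-8.7,0,0,0,0.24,0,4.8,-11.6,0,0,0,0.3,0,5.8,-14.2,0,0,0,0.3]'

```text
time: 12.13
position: [0.6177, -0.0032, 0.1403]
tool_rot: [0.625, 0.781, -0.0, 0.0]
ft_force: [0.7, -0.2, -2.3]
grip_width: 0.0495
grip_force: 20.0
```

Request:
send_rows --moves '[0,1,-2.5,0,0,0,0,0,1.8,-4.4,0,0,0,0,0,1.9,-4.8,0,0,0,0,0,1.9,-4.8,0,0,0,0,0,1.9,-4.8,0,0,0,0]'

```text
time: 12.55
position: [0.6351, -0.0484, 0.1398]
tool_rot: [0.626, 0.78, -0.0, -0.001]
ft_force: [-0.3, 0.8, -0.7]
grip_width: 0.0498
grip_force: 20.0
```

```bash
python3 -c "
from h import *
go(636.2,-49.5,37.2,12.5)"
```

```text
t 12.55 pos [635.1 -48.4 139.8] shift [  0.11  -0.11 -10.26] turn [-0.001 -0.002 -0.   ] w 49.8 gf 20.0 F [-0.3  0.8 -0.7]
```

```bash
python3 -c "
import numpy as np
for n in ('top0','side0'):
    W=np.load(n+'.npz')['W'].reshape(-1,3)
    Q=W[(W[:,2]>.07)&(W[:,2]<.2)&(abs(W[:,0]-.783)<.1)&(abs(W[:,1]+.038)<.1)]
    s=Q[:,:2]@np.array([.976,.216])-np.array([.636,-.0495])@np.array([.976,.216])
    print(n,len(Q),'min dist along close dir',s.min(), 'z of closest',Q[np.argsort(s)[:5],2].round(3))
"
```

```text
top0 330 min dist along close dir 0.10778919350736316 z of closest [0.079 0.092 0.079 0.088 0.072]
side0 697 min dist along close dir 0.11000002922885954 z of closest [0.087 0.088 0.091 0.088 0.084]
```

Request:
send_rows --moves '[0,0.11,-0.11,-1.5,0,0,0,0,0.11,-0.11,-3,0,0,0,0,0.11,-0.11,-4,0,0,0,0,0.11,-0.11,-4,0,0,0,0,0.11,-0.11,-4,0,0,0]'

```text
time: 12.97
position: [0.6361, -0.0487, 0.0994]
tool_rot: [0.625, 0.781, -0.0, -0.001]
ft_force: [-0.6, -0.9, -1.6]
grip_width: 0.0501
grip_force: 20.0
```

Request:
send_rows --moves '[0,0,0,-1.5,0,0,0,0,0,0,-3,0,0,0,0,0,0,-4.5,0,0,0,0,0,0,-5.4,0,0,0,0,0,0,-5.7,0,0,0]'

```text
time: 13.38
position: [0.6364, -0.0496, 0.0422]
tool_rot: [0.625, 0.78, -0.0, -0.001]
ft_force: [0.1, 0.9, -1.4]
grip_width: 0.05
grip_force: 20.0
```

Request:
send_rows --moves '[0,0,0,0,0,0,0,0,0,0,0,0,0,0,0,0,0,0,0,0,0,0,0,0,0,0,0,0]'

```text
time: 13.72
position: [0.6378, -0.0502, 0.0441]
tool_rot: [0.626, 0.78, 0.0, 0.001]
ft_force: [-0.3, -0.5, -0.6]
grip_width: 0.05
grip_force: 20.0
```

```bash
python3 -c "
from h import *
go(636.2,-49.5,37.2,12.5)"
```

```text
t 13.72 pos [637.8 -50.2  44.1] shift [-0.16  0.07 -0.69] turn [ 0.     0.002 -0.001] w 50.0 gf 20.0 F [-0.3 -0.5 -0.6]
```

Request:
send_rows --moves '[0,-0.1,0.05,-0.2,0,0,0,0,-0.1,0.05,-0.4,0,0,0,0,-0.1,0.05,-0.5,0,0,0,0,-0.1,0.05,-0.5,0,0,0,0,-0.1,0.05,-0.5,0,0,0]'

```text
time: 14.13
position: [0.636, -0.0496, 0.0379]
tool_rot: [0.626, 0.78, -0.0, -0.0]
ft_force: [-0.1, -0.2, -1.2]
grip_width: 0.0499
grip_force: 20.0
```

Request:
send_rows --moves '[0,0,0,0,0,0,0,0,0,0,0,0,0,0,0,0,0,0,0,0,0]'

```text
time: 14.38
position: [0.6361, -0.0496, 0.0381]
tool_rot: [0.626, 0.78, 0.0, 0.0]
ft_force: [0.6, -0.3, -1.3]
grip_width: 0.0498
grip_force: 20.0
```

```bash
python3 -c "
from h import *
go(636.2,-49.5,37.2,12.5)"
```

```text
t 14.38 pos [636.1 -49.6  38.1] shift [ 0.01  0.01 -0.09] turn [ 0.     0.    -0.001] w 49.8 gf 20.0 F [ 0.6 -0.3 -1.3]
```

Request:
send_rows --moves '[0,0,0,-0.06,0,0,0,0,0,0,-0.12,0,0,0,0,0,0,-0.12,0,0,0,0,0,0,-0.12,0,0,0]'

```text
time: 14.72
position: [0.6362, -0.0496, 0.0372]
tool_rot: [0.626, 0.78, 0.0, 0.0]
ft_force: [-1.6, -0.4, 2.4]
grip_width: 0.0501
grip_force: 20.0
```

Request:
send_rows --moves '[1,0,0,0,0,0,0,1,0,0,0,0,0,0,1,0,0,0,0,0,0,1,0,0,0,0,0,0,1,0,0,0,0,0,0]'

```text
time: 15.13
position: [0.6361, -0.0496, 0.0367]
tool_rot: [0.626, 0.78, 0.0, -0.0]
ft_force: [0.1, 0.2, -0.8]
grip_width: 0.0757
grip_force: 0.0
```

Request:
send_rows --moves '[1,0,0,1,0,0,0,1,0,0,4,0,0,0,1,0,0,7.5,0,0,0,1,0,0,10.5,0,0,0,1,0,0,12,0,0,0]'

```text
time: 15.55
position: [0.6382, -0.05, 0.1618]
tool_rot: [0.626, 0.78, 0.001, 0.003]
ft_force: [0.2, -1.1, 0.2]
grip_width: 0.0865
grip_force: 0.0
```

Request:
send_rows --moves '[1,-2.5,-0.4,0,0,0,-0.1,1,-5.5,-1,0,0,0,-0.2,1,-8.5,-1.5,0,0,0,-0.3,1,-11.5,-2,0,0,0,-0.4,1,-14.5,-2.6,0,0,0,-0.5]'

```text
time: 15.97
position: [0.4898, -0.0755, 0.1577]
tool_rot: [0.8, 0.599, 0.0, 0.0]
ft_force: [0.5, -0.8, 0.0]
grip_width: 0.0869
grip_force: 0.0
```

Request:
send_rows --moves '[1,-2.5,-0.4,0,0,0,-0.1,1,-4.4,-0.7,0,0,0,-0.135,1,-4.4,-0.7,0,0,0,-0.135,1,-4.4,-0.7,0,0,0,-0.135,1,-4.4,-0.7,0,0,0,-0.135]'

```text
time: 16.38
position: [0.4489, -0.0832, 0.1576]
tool_rot: [0.838, 0.546, 0.001, 0.001]
ft_force: [0.6, -0.4, -0.3]
grip_width: 0.0869
grip_force: 0.0
```

```bash
python3 - <<'E'
from h import *
go(446.7,-83,20,-23.9)
p,W=cam('top'); cv2.imwrite('pics/t3.png',cv2.resize(p[150:300,220:420],None,fx=4,fy=4))
z=W[...,2]
hsv=cv2.cvtColor(p,cv2.COLOR_BGR2HSV);H=hsv[...,0].astype(int)
print(blob(W,(294,222),.055,.08,win=30),blob(W,(328,217),.055,.08,win=30),"want 615.9,41.5 / 635.9,-48.3 yaw -77.5")
b=np.zeros(z.shape,bool); b[180:250,262:360]=1; b&=(z>.055)&(z<.08)
print(colrect(W,b))
E
```

```text
t 16.38 pos [448.9 -83.2 157.6] shift [ -0.22   0.02 -13.76] turn [ 0.001  0.003 -0.002] w 86.9 gf 0.0 F [ 0.6 -0.4 -0.3]
{'c': [615.4, 41.2], 'mean': array([614. ,  40.9]), 'L': 83.8, 'S': 52.3, 'yaw': -77.0, 'z': 67.3, 'n': 681} {'c': [634.7, -47.9], 'mean': array([633.8, -47.7]), 'L': 84.7, 'S': 51.3, 'yaw': -78.2, 'z': 67.4, 'n': 679} want 615.9,41.5 / 635.9,-48.3 yaw -77.5
{'c': [624.9, -3.5], 'mean': array([623.9,  -3.3]), 'L': 175.5, 'S': 52.2, 'yaw': -78.1, 'n': 1360}
```

View pics/t3.png

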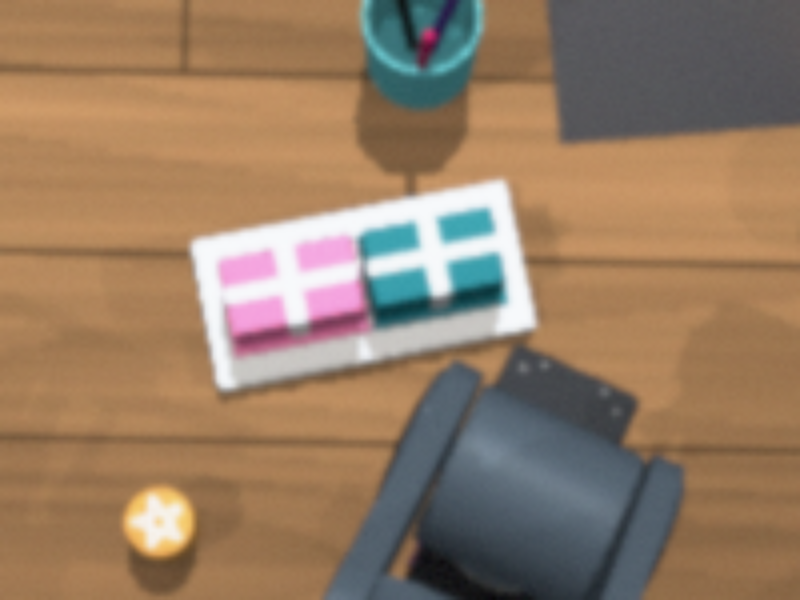

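Both boxes sit square on their mats, pink at (295,287) and teal at (435,262). Next I'll grip the small purple box under the gripper.

Request:
send_rows --moves '[1,-0.1,0,-2,0,0,0,1,-0.1,0,-5,0,0,0,1,-0.1,0,-8,0,0,0,1,-0.1,0,-10.5,0,0,0,1,-0.1,0,-12,0,0,0]'

```text
time: 16.85
position: [0.447, -0.0824, 0.0344]
tool_rot: [0.838, 0.546, -0.0, -0.0]
ft_force: [-0.3, 0.0, -0.3]
grip_width: 0.0868
grip_force: 0.0
```

Request:
send_rows --moves '[1,0,0,-0.8,0,0,0,1,0,0,-1.4,0,0,0,1,0,0,-1.7,0,0,0,1,0,0,-1.7,0,0,0,0,0,0,-1.7,0,0,0]'

```text
time: 17.27
position: [0.4468, -0.0827, 0.0204]
tool_rot: [0.838, 0.546, 0.0, 0.001]
ft_force: [-0.1, 0.3, -0.1]
grip_width: 0.0849
grip_force: 0.0
```

Request:
send_rows --moves '[0,0,0,0,0,0,0,0,0,0,0,0,0,0,0,0,0,0,0,0,0,0,0,0,0,0,0,0,0,0,0,0,0,0,0]'

```text
time: 17.68
position: [0.4462, -0.0826, 0.0201]
tool_rot: [0.838, 0.546, 0.0, 0.0]
ft_force: [-0.3, 0.3, -0.1]
grip_width: 0.0549
grip_force: 0.0
```

Request:
send_rows --moves '[0,0,0,0,0,0,0,0,0,0,0,0,0,0,0,0,0,0,0,0,0,0,0,0,0,0,0,0,0,0,0,0,0,0,0]'

```text
time: 18.1
position: [0.4463, -0.0827, 0.02]
tool_rot: [0.838, 0.546, 0.0, 0.0]
ft_force: [0.4, -0.1, 4.6]
grip_width: 0.0499
grip_force: 20.0
```

```bash
python3 -c "
from h import *
go(446.7,-83,20,-23.9)"
```

```text
t 18.1 pos [446.3 -82.7  20. ] shift [ 0.04 -0.03 -0.  ] turn [ 0.     0.001 -0.001] w 49.9 gf 20.0 F [ 0.4 -0.1  4.6]
```

Request:
send_rows --moves '[0,0,0,1,0,0,0,0,0,0,4,0,0,0,0,0,0,8,0,0,0,0,0,0,11.5,0,0,0,0,0,0,13,0,0,0]'

```text
time: 18.52
position: [0.447, -0.0828, 0.1536]
tool_rot: [0.838, 0.546, 0.001, 0.002]
ft_force: [0.8, -0.7, -3.0]
grip_width: 0.0499
grip_force: 20.0
```

Request:
send_rows --moves '[0,1.8,0.8,0,0,0,0.08,0,4.5,2,0,0,0,0.18,0,7.2,3.2,0,0,0,0.28,0,9.9,4.4,0,0,0,0.38,0,12.6,5.6,0,0,0,0.48]'

```text
time: 18.93
position: [0.5721, -0.0256, 0.15]
tool_rot: [0.682, 0.731, -0.0, -0.001]
ft_force: [0.5, -0.6, -3.0]
grip_width: 0.0496
grip_force: 20.0
```

Request:
send_rows --moves '[0,2.6,1.1,0,0,0,0.1,0,4.5,2,0,0,0,0.155,0,5.3,2.3,0,0,0,0.155,0,5.3,2.3,0,0,0,0.155,0,5.3,2.3,0,0,0,0.155]'

```text
time: 19.35
position: [0.6233, -0.0035, 0.1492]
tool_rot: [0.626, 0.78, -0.001, -0.001]
ft_force: [-0.5, -0.0, -2.5]
grip_width: 0.0498
grip_force: 20.0
```

Request:
send_rows --moves '[0,0,0,0,0,0,0,0,0,0,-1,0,0,0,0,0,0,-2,0,0,0,0,0,0,-3,0,0,0,0,0,0,-3,0,0,0]'

```text
time: 19.77
position: [0.6225, -0.0036, 0.1168]
tool_rot: [0.626, 0.78, -0.002, -0.003]
ft_force: [-0.3, 0.5, -2.6]
grip_width: 0.05
grip_force: 20.0
```

Request:
send_rows --moves '[0,0,0,0,0,0,0,0,0,0,0,0,0,0,0,0,0,0,0,0,0]'

```text
time: 20.02
position: [0.6254, -0.0037, 0.1201]
tool_rot: [0.626, 0.78, 0.0, 0.0]
ft_force: [-0.2, 0.5, -2.4]
grip_width: 0.0495
grip_force: 20.0
```

```bash
python3 -c "
from h import *
go(625.9,-3.4,87,12.5)"
```

```text
t 20.02 pos [625.4  -3.7 120.1] shift [ 0.05  0.03 -3.31] turn [ 0.     0.001 -0.001] w 49.5 gf 20.0 F [-0.2  0.5 -2.4]
```

Request:
send_rows --moves '[0,0.05,0.03,-0.7,0,0,0,0,0.05,0.03,-1.4,0,0,0,0,0.05,0.03,-2,0,0,0,0,0.05,0.03,-2.5,0,0,0,0,0.05,0.03,-2.7,0,0,0]'

```text
time: 20.43
position: [0.6248, -0.0031, 0.0915]
tool_rot: [0.626, 0.78, -0.001, -0.001]
ft_force: [-0.8, 0.1, -2.3]
grip_width: 0.0497
grip_force: 20.0
```

Request:
send_rows --moves '[0,0,0,0,0,0,0,0,0,0,-0.1,0,0,0,0,0,0,-0.3,0,0,0,0,0,0,-0.4,0,0,0,0,0,0,-0.4,0,0,0]'

```text
time: 20.85
position: [0.6255, -0.0033, 0.0888]
tool_rot: [0.626, 0.78, -0.0, -0.0]
ft_force: [0.3, 0.2, -2.5]
grip_width: 0.0494
grip_force: 20.0
```

Request:
send_rows --moves '[0,0,0,0,0,0,0,0,0,0,0,0,0,0,0,0,0,0,0,0,0]'

```text
time: 21.1
position: [0.6257, -0.0033, 0.089]
tool_rot: [0.626, 0.78, 0.0, 0.0]
ft_force: [0.2, 0.1, -2.4]
grip_width: 0.0501
grip_force: 20.0
```

```bash
python3 -c "
from h import *
go(625.9,-3.4,87,12.5)"
```

```text
t 21.1 pos [625.7  -3.3  89. ] shift [ 0.02 -0.01 -0.2 ] turn [ 0.     0.    -0.001] w 50.1 gf 20.0 F [ 0.2  0.1 -2.4]
```

Request:
send_rows --moves '[0,0,0,-0.07,0,0,0,0,0,0,-0.14,0,0,0,0,0,0,-0.2,0,0,0,0,0,0,-0.2,0,0,0,0,0,0,-0.2,0,0,0]'

```text
time: 21.52
position: [0.6256, -0.0033, 0.0871]
tool_rot: [0.626, 0.78, 0.0, 0.0]
ft_force: [0.2, 0.3, 0.1]
grip_width: 0.0498
grip_force: 20.0
```

Request:
send_rows --moves '[0,0,0,-0.04,0,0,0,0,0,0,-0.04,0,0,0]'

```text
time: 21.68
position: [0.6256, -0.0033, 0.0871]
tool_rot: [0.626, 0.78, 0.0, 0.0]
ft_force: [-2.2, 0.9, 4.0]
grip_width: 0.0501
grip_force: 20.0
```

Request:
send_rows --moves '[1,0,0,0,0,0,0,1,0,0,0,0,0,0,1,0,0,0,0,0,0,1,0,0,0,0,0,0,1,0,0,0,0,0,0]'

```text
time: 22.1
position: [0.6256, -0.0033, 0.0862]
tool_rot: [0.626, 0.78, -0.0, -0.0]
ft_force: [-0.0, 0.6, -0.8]
grip_width: 0.0755
grip_force: 0.0
```

Request:
send_rows --moves '[1,0,0,1,0,0,0,1,0,0,3,0,0,0,1,0,0,6,0,0,0,1,0,0,8,0,0,0,1,0,0,9,0,0,0]'

```text
time: 22.52
position: [0.6274, -0.0035, 0.1802]
tool_rot: [0.626, 0.78, 0.001, 0.003]
ft_force: [0.5, 0.1, 0.0]
grip_width: 0.0868
grip_force: 0.0
```

Request:
send_rows --moves '[1,-2,1.5,0,0,0,0,1,-4.6,3.6,0,0,0,0,1,-7.2,5.6,0,0,0,0,1,-9.8,7.6,0,0,0,0,1,-12.4,9.6,0,0,0,0]'

```text
time: 22.93
position: [0.4999, 0.0934, 0.1764]
tool_rot: [0.626, 0.78, -0.0, -0.0]
ft_force: [0.2, -0.1, 0.5]
grip_width: 0.0872
grip_force: 0.0
```

Request:
send_rows --moves '[1,-2,1.5,0,0,0,0,1,-3.5,2.7,0,0,0,0,1,-3.5,2.7,0,0,0,0,1,-3.5,2.7,0,0,0,0,1,-3.5,2.7,0,0,0,0]'

```text
time: 23.35
position: [0.4679, 0.1195, 0.1768]
tool_rot: [0.626, 0.78, 0.001, 0.001]
ft_force: [-0.2, -0.5, 0.8]
grip_width: 0.0865
grip_force: 0.0
```

```bash
python3 - <<'E'
from h import *
go(466.5,120.2,20,12.5)
p,W=cam('top'); cv2.imwrite('pics/t4.png',cv2.resize(p[150:300,220:420],None,fx=4,fy=4))
print(blob(W,(311,217),.1,.13,win=30),"want 625.9,-3.4 yaw -77.5, z117")
E
```

```text
t 23.35 pos [467.9 119.5 176.8] shift [ -0.14   0.07 -15.68] turn [ 0.     0.002 -0.001] w 86.5 gf 0.0 F [-0.2 -0.5  0.8]
{'c': [624.4, -3.6], 'mean': array([623.2,  -3.8]), 'L': 84.3, 'S': 52.2, 'yaw': -78.5, 'z': 117.5, 'n': 745} want 625.9,-3.4 yaw -77.5, z117
```

View pics/t4.png

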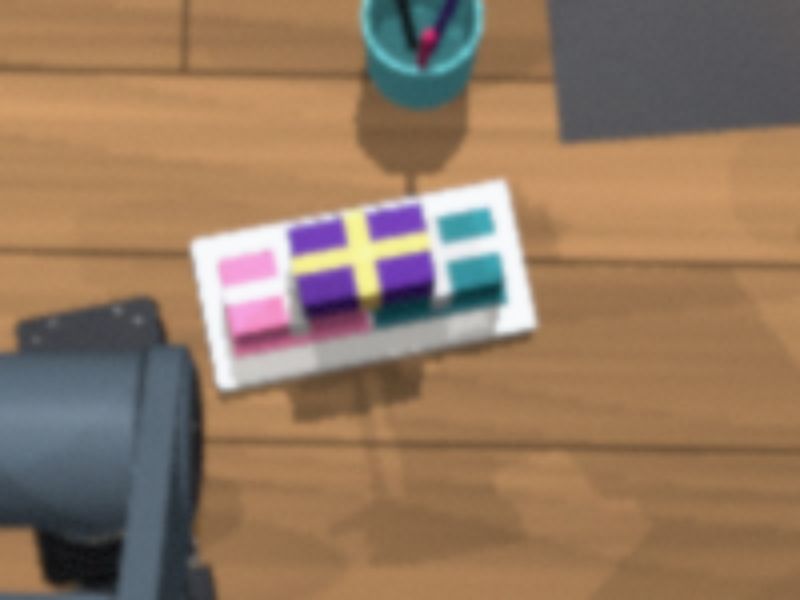

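The purple box lies in line and centred over the joint, at (362,258). Last is the weight.

Request:
send_rows --moves '[1,-0.1,0.06,-3,0,0,0,1,-0.1,0.06,-6.5,0,0,0,1,-0.1,0.06,-10,0,0,0,1,-0.1,0.06,-12.5,0,0,0,1,-0.1,0.06,-14,0,0,0]'

```text
time: 23.82
position: [0.4657, 0.1194, 0.0336]
tool_rot: [0.626, 0.78, -0.001, -0.001]
ft_force: [-0.6, 0.4, 0.1]
grip_width: 0.087
grip_force: 0.0
```

Request:
send_rows --moves '[1,0,0,-0.8,0,0,0,1,0,0,-1.4,0,0,0,1,0,0,-1.7,0,0,0,1,0,0,-1.7,0,0,0,0,0,0,-1.7,0,0,0]'

```text
time: 24.23
position: [0.4664, 0.1203, 0.0201]
tool_rot: [0.626, 0.78, 0.001, 0.001]
ft_force: [0.4, -0.1, 0.0]
grip_width: 0.0845
grip_force: 0.0
```

Request:
send_rows --moves '[0,0,0,0,0,0,0,0,0,0,0,0,0,0,0,0,0,0,0,0,0,0,0,0,0,0,0,0,0,0,0,0,0,0,0]'

```text
time: 24.65
position: [0.4657, 0.1204, 0.0198]
tool_rot: [0.626, 0.78, 0.0, 0.0]
ft_force: [-0.7, -0.4, -0.5]
grip_width: 0.0548
grip_force: 0.0
```

Request:
send_rows --moves '[0,0,0,0,0,0,0,0,0,0,0,0,0,0,0,0,0,0,0,0,0,0,0,0,0,0,0,0,0,0,0,0,0,0,0]'

```text
time: 25.07
position: [0.466, 0.1204, 0.0196]
tool_rot: [0.626, 0.78, 0.0, 0.0]
ft_force: [0.1, 1.4, 1.5]
grip_width: 0.0434
grip_force: 20.0
```

```bash
python3 -c "
from h import *
go(466.5,120.2,20,12.5)"
```

```text
t 25.07 pos [466.  120.4  19.6] shift [ 0.05 -0.02  0.04] turn [-0.     0.001 -0.001] w 43.4 gf 20.0 F [0.1 1.4 1.5]
```

Request:
send_rows --moves '[0,0,0,1,0,0,0,0,0,0,5,0,0,0,0,0,0,9,0,0,0,0,0,0,13,0,0,0,0,0,0,16,0,0,0]'

```text
time: 25.48
position: [0.465, 0.1203, 0.1823]
tool_rot: [0.626, 0.78, 0.0, 0.0]
ft_force: [1.7, 1.1, -2.5]
grip_width: 0.0435
grip_force: 20.0
```

Request:
send_rows --moves '[0,1,-0.8,2,0,0,0,0,3.3,-2.6,2,0,0,0,0,5.7,-4.4,2,0,0,0,0,8.1,-6.3,2,0,0,0,0,10.4,-8.1,2,0,0,0]'

```text
time: 25.9
position: [0.5694, 0.0385, 0.1999]
tool_rot: [0.625, 0.78, -0.0, -0.0]
ft_force: [0.4, 0.6, -2.6]
grip_width: 0.0437
grip_force: 20.0
```

Request:
send_rows --moves '[0,2.4,-1.9,0,0,0,0,0,4.3,-3.3,0,0,0,0,0,5.5,-4.2,0,0,0,0,0,5.5,-4.2,0,0,0,0,0,5.5,-4.2,0,0,0,0]'

```text
time: 26.32
position: [0.6234, -0.0028, 0.1988]
tool_rot: [0.626, 0.78, -0.001, -0.001]
ft_force: [-0.3, 0.0, -2.1]
grip_width: 0.0436
grip_force: 20.0
```

Request:
send_rows --moves '[0,0,0,0,0,0,0,0,0,0,-1,0,0,0,0,0,0,-2,0,0,0,0,0,0,-3,0,0,0,0,0,0,-3.5,0,0,0]'

```text
time: 26.73
position: [0.6227, -0.0019, 0.1621]
tool_rot: [0.625, 0.78, -0.001, -0.002]
ft_force: [-0.0, 0.5, -2.3]
grip_width: 0.0436
grip_force: 20.0
```

Request:
send_rows --moves '[0,0,0,0,0,0,0,0,0,0,0,0,0,0,0,0,0,0,0,0,0,0,0,0,0,0,0,0]'

```text
time: 27.07
position: [0.625, -0.0027, 0.1649]
tool_rot: [0.626, 0.78, 0.0, 0.0]
ft_force: [-0.7, 0.2, -1.9]
grip_width: 0.0434
grip_force: 20.0
```

```bash
python3 -c "
from h import *
go(625.6,-3.3,136.6,12.5)"
```

```text
t 27.07 pos [625.   -2.7 164.9] shift [ 0.06 -0.06 -2.83] turn [ 0.     0.001 -0.001] w 43.4 gf 20.0 F [-0.7  0.2 -1.9]
```

Request:
send_rows --moves '[0,0.06,-0.06,-0.6,0,0,0,0,0.06,-0.06,-1.2,0,0,0,0,0.06,-0.06,-1.7,0,0,0,0,0.06,-0.06,-2.1,0,0,0,0,0.06,-0.06,-2.3,0,0,0]'

```text
time: 27.48
position: [0.6246, -0.0032, 0.1403]
tool_rot: [0.626, 0.78, -0.0, -0.001]
ft_force: [0.2, -0.1, -2.6]
grip_width: 0.0436
grip_force: 20.0
```

Request:
send_rows --moves '[0,0,0,0,0,0,0,0,0,0,-0.1,0,0,0,0,0,0,-0.2,0,0,0,0,0,0,-0.3,0,0,0,0,0,0,-0.3,0,0,0]'

```text
time: 27.9
position: [0.6251, -0.0033, 0.1384]
tool_rot: [0.626, 0.78, -0.0, -0.0]
ft_force: [-0.4, -0.1, -2.6]
grip_width: 0.0435
grip_force: 20.0
```

Request:
send_rows --moves '[0,0,0,0,0,0,0,0,0,0,0,0,0,0,0,0,0,0,0,0,0]'

```text
time: 28.15
position: [0.6252, -0.0033, 0.1386]
tool_rot: [0.626, 0.78, 0.0, 0.0]
ft_force: [0.6, 0.5, -2.8]
grip_width: 0.0435
grip_force: 20.0
```

```bash
python3 -c "
from h import *
go(625.6,-3.3,136.6,12.5)"
```

```text
t 28.15 pos [625.2  -3.3 138.6] shift [ 0.04 -0.   -0.2 ] turn [ 0.     0.    -0.001] w 43.5 gf 20.0 F [ 0.6  0.5 -2.8]
```

Request:
send_rows --moves '[0,0,0,-0.07,0,0,0,0,0,0,-0.14,0,0,0,0,0,0,-0.2,0,0,0,0,0,0,-0.2,0,0,0,0,0,0,-0.2,0,0,0]'

```text
time: 28.57
position: [0.6252, -0.0032, 0.1366]
tool_rot: [0.626, 0.78, 0.0, 0.0]
ft_force: [-0.3, 0.0, -0.7]
grip_width: 0.0434
grip_force: 20.0
```

Contact has begun, so I'll ease down a touch more, release and retreat.

Request:
send_rows --moves '[0,0,0,-0.05,0,0,0,0,0,0,-0.05,0,0,0,0,0,0,-0.05,0,0,0]'

```text
time: 28.82
position: [0.6252, -0.0032, 0.1366]
tool_rot: [0.626, 0.78, 0.0, 0.0]
ft_force: [-2.5, 0.5, 4.8]
grip_width: 0.0437
grip_force: 20.0
```

Request:
send_rows --moves '[1,0,0,0,0,0,0,1,0,0,0,0,0,0,1,0,0,0,0,0,0,1,0,0,0,0,0,0,1,0,0,0,0,0,0]'

```text
time: 29.23
position: [0.6252, -0.0033, 0.1357]
tool_rot: [0.626, 0.78, 0.0, -0.0]
ft_force: [0.0, 0.2, 0.5]
grip_width: 0.0694
grip_force: 0.0
```

Request:
send_rows --moves '[1,0,0,0,0,0,0,1,0,0,1,0,0,0,1,0,0,3,0,0,0,1,0,0,6,0,0,0,1,0,0,9,0,0,0]'

```text
time: 29.65
position: [0.6245, -0.0031, 0.2267]
tool_rot: [0.626, 0.78, -0.0, -0.001]
ft_force: [0.6, -1.0, 0.5]
grip_width: 0.0865
grip_force: 0.0
```

Request:
send_rows --moves '[1,-2,2,0,0,0,0,1,-4.5,4.5,0,0,0,0,1,-7,7,0,0,0,0,1,-9.5,9.5,0,0,0,0,1,-12,12,0,0,0,0]'

```text
time: 30.07
position: [0.5041, 0.1176, 0.2268]
tool_rot: [0.626, 0.78, 0.0, 0.0]
ft_force: [0.3, 0.6, 0.1]
grip_width: 0.0874
grip_force: 0.0
```

Request:
send_rows --moves '[1,-1.5,1.5,0,0,0,0,1,-2.5,2.5,0,0,0,0,1,-2.5,2.5,0,0,0,0,1,-2.5,2.5,0,0,0,0,1,-2.5,2.5,0,0,0,0]'

```text
time: 30.48
position: [0.482, 0.1411, 0.2264]
tool_rot: [0.626, 0.78, 0.001, 0.001]
ft_force: [0.1, -0.2, -0.2]
grip_width: 0.0871
grip_force: 0.0
```

```bash
python3 - <<'E'
from h import *
p,W=cam('top'); cv2.imwrite('pics/t5.png',cv2.resize(p[150:300,220:420],None,fx=4,fy=4))
print(blob(W,(311,210),.145,.18,win=30),"want 625.6,-3.3 z163")
print(blob(W,(311,210),.1,.13,win=35) if 0 else "")
for n,s,lo,hi in [("cup",(325,158),.05,.2),("ribbon",(441,198),.03,.06),("term",(184,197),.025,.06)]: print(n,blob(W,s,lo,hi)["c"])
p,W=cam('side'); cv2.imwrite('pics/s5.png',cv2.resize(p[180:330,190:390],None,fx=4,fy=4))
E
```

```text
{'c': [623.8, -3.4], 'mean': array([622.7,  -3.4]), 'L': 42.8, 'S': 40.0, 'yaw': 1.0, 'z': 163.5, 'n': 285} want 625.6,-3.3 z163

cup [782.7, -37.3]
ribbon [690.2, -341.6]
term [681.3, 325.2]
```

View pics/t5.png

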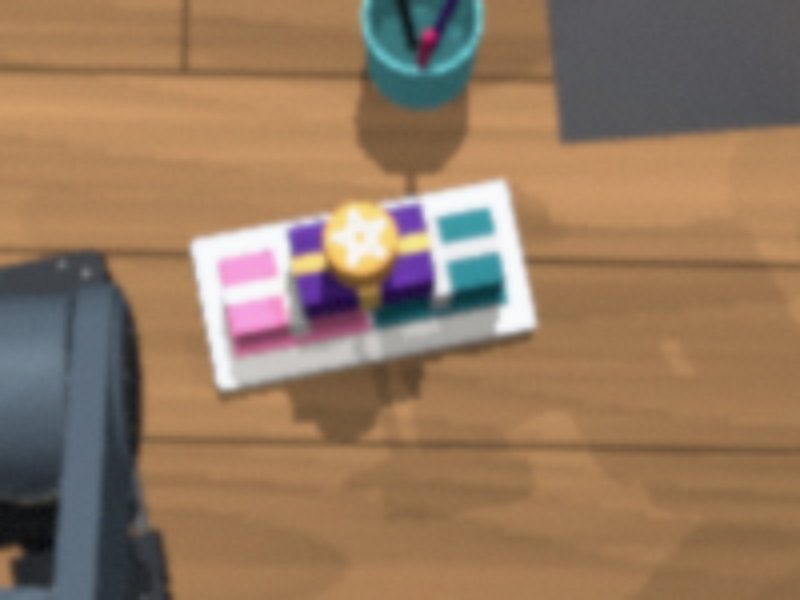

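View pics/s5.png

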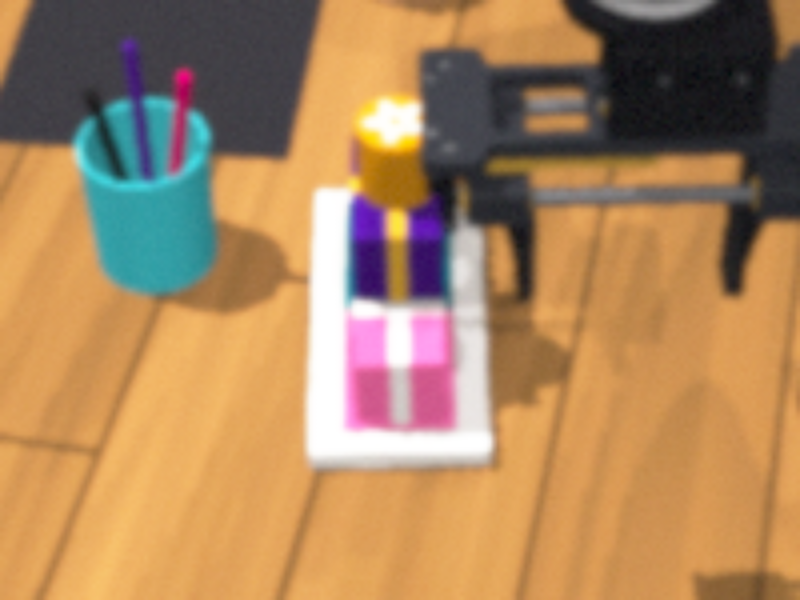

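The stack is complete: the weight is star up at (360,240) on the purple box, upright in the side view. The bystanders are unmoved and the gripper is clear.

```bash
python3 -c "
from rig import workorder
print(workorder.hand_in())"
```

```text
the job is handed in; nothing more can be done
None
```

The display is built and handed in: pink and teal boxes square on their mats, the small purple box centred across the joint, the gold weight star up on top, and the terminal, reel and pen cup where they were.

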